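# Stand a toy wagon wall up for the 3D scanner

### The arm

A 6-joint arm with a two-finger parallel gripper is mounted at the origin on the work surface. World frame = base frame: x ahead of the robot, y to its left, z up, the work surface at z = 0. Lengths are in m, angles in rad, forces in N, time in s.
With the tool pointing down it reaches from about 0.425 to 1.125 m from the base axis. Payload 14.9 kg.
Tool frame: the origin (TCP) lies at the very end of the fingers, on their centre line; the grasp point (between the pads) lies 19 mm behind it; z points along the fingers, y is the line along which they close (so a half turn about z gives the same grasp; the last joint's range is limited). The gripper opens to 91 mm and grips with 3 to 60 N. Pads are 32 mm wide; open, the fingers measure 118 mm over their backs; the gripper's body (76 mm by 178 mm) begins 60 mm behind the grasp point.
Start: joints at [1.207, 0.379, 1.734, -0, 1.028, -0.033], TCP at [0.227, 0.662, 0.187] pointing down, gripper open.
Joint ranges: [-2.77, 2.77], [-0.74, 2.19], [0, 2.66], [-1.06, 4.2], [0.31, 2.87], [-3.08, 3.08]. Speed limits (rad/s): [1.89, 1.89, 2.39, 3.14, 3.14, 3.14].

### API

Orientations are given as a unit quaternion [x, y, z, w].
In Python, from workcell import observe, snapshot, get_calibration, job_done gives the robot as it stands.
- The arm moves only by the tool apply_moves, never from a script. Its argument "moves" is a list that holds one entry, the list of rows, each a list of 5 numbers: the shift along the tool's x, y, z in cm, then the turn about the tool's z in rad, then the finger opening in cm, from 0 to 9.12. In form: [[[tx, ty, tz, roll, fingers], ...]]. A call has 1 to 10 rows; each row shifts and turns the commanded pose from where the row before left it, along the tool's axes as they then stand; what a row does not reach is not made up. A row lasts 1/12 s, in which the tool goes at most 41.7 mm and 7.16 degrees, less where a joint would pass 70% of its speed; a pose out of reach is approached as far as the arm can. A call with a gripper value outside its range is refused whole. The fingers move at their own pace and stop on an object; "force" is the grip in N (left out, the last holds). Time passes only in rows, so rows that do not move let the fingers close. It gives the time, the measured TCP pose, the force, the opening and the grip force at its end, in the units of the state.
- observe(): the state, without advancing time (a new reading comes with each control period).
- snapshot(name): name is "side" or "top" or "wrist"; returns the picture (480x640x3 uint8, red, green, blue); there is no depth.
- get_calibration(name): a dict with "intrinsics" (3x3 intrinsics, pixels), "view" (4x4, takes a point from world to camera coordinates). Camera axes: x right, y down, z forward; pixel columns grow to the right and rows downward; lengths in m; the calibration is good to about 2 mm. The wrist camera is an equidistant fisheye: a pixel r from the principal point sees the ray r / f radians off the axis. A picture is of the moment at which its call begins: read the wrist's pose just before it. get_calibration takes no time and is no camera call; for the wrist camera it gives the pose at the moment of the call.
- job_done(): hands the job in; it is judged then, once.
The state is a dict: "time_s": time; "joints": joint angles; "qvel": joint speeds; "tau": joint torques, N m; "ee_pos": TCP position; "ee_rot": TCP orientation; "wrist_force": force on the tool from outside, world axes, zero at the start; "torque": the same for the moment, N m; "gripper_width": finger opening in m; "gripper_force": force on a finger pad.
Only numpy, scipy, OpenCV 4.12 (cv2) and the standard library are available. Lean on these libraries where they do the work, as an engineer would, in place of code of your own. Each camera call takes 0.05 s, during which the arm holds its last target. There are 200 camera calls.

### The job

Stand the loose wooden wagon wall upright on one of its short thin edges on the scan plate, on the side of the low stop rail away from the scanner, with its broad face flush against the rail and centred along it; set it down gently and let go. Then squeeze the scanner's trigger all the way in and release it, leaving the wall standing there and the other things on the bench where they are.

Things in the scene. Friction and masses are not known exactly. Their poses are not given: they have to be found in the camera images.
- wall: Loose side wall of a toy circus wagon: a flat pale wood slab 120 (its x) x 56 (its y) x 22 (its z) mm, about 0.12 kg, lying flat on the bench at the start. Origin at the centre of its underside broad face; z is the face normal. Both faces and both ends are alike, so any short edge and any face will do.
- wall_mid (a point): The centre of the wagon wall's volume, 11 mm above its origin along its z. Axes as the wall's.
- station: Fixed scan station. Origin at bench height, below the middle of the stop rail's contact face; x points from rail to scanner, y along the rail, z up. Its aluminium plate spans x -60 to 210, y -60 to 60 mm, 6 mm thick: the wall stands on it (z = 6 mm). Steel stop rail: y -45 to 45, x 0 to 12 mm, 15 mm high above the plate; the wall goes against its x = 0 face, on the -x side.
- lens (a point): Middle of the front of the 3D scanner, 101 mm above the bench; axes as the station's, it looks to -x. The scanner is pistol-shaped, clamped on its side on a post: its body reaches 115 mm back from here, 30 mm to either side in y and 28 mm up and down; its grip sticks out level to -y.
- grip (a point): Point on the centre line of the scanner's fixed black grip, beside the middle of the trigger; axes as the station's. The grip is a level bar 28 mm thick (station x) and 30 mm high (z), 100 mm above the bench, running along station y from the scanner body to 70 mm beyond this point, free above and below.
- trigger_pad (a point): Middle of the front (lens side) surface of the steel trigger, a bar 65 mm long, 10 mm thick and 22 mm high, in front of (station -x of) the grip, at the same height as the grip's centre line. It turns with the trigger. At rest, trigger and grip together are about 52 mm thick here, squeezed 41 mm.
- trigger (a joint): Trigger angle in rad: 0 released, 0.25 fully squeezed against its stop. Vertical hinge close to the scanner body; a spring returns it; about 9 N at the pad to squeeze fully.
- seal: Bystander: tin circus seal with a ball on its nose, on a drum 68 mm across, 138 mm high. Origin at the underside's centre.
- gauge: Bystander: steel feeler gauge fan, about 95 x 90 mm, 12 mm high. Origin under the middle of its case.
- solderbit: Bystander: copper soldering bit on a rod with wooden handle, 262 mm long along its x, 26 mm high. Origin on the bench under its middle.
- jar: Bystander: glass jar of marbles with a steel lid, 72 mm across, 102 mm high. Origin at the underside's centre.
- hammer: Bystander: small hammer lying along its x. Origin under its middle.
- wheel: Bystander: wooden toy wheel lying flat, 80 mm across, 22 mm high. Origin at the underside's centre.
Not all that is in view belongs to the job. Leave any purple look-alike of the seal alone. What is shaped like the wall but pink is not meant.

How it is judged:
On the way, in this order (a step that is already met when the one before it is completed fails the run):
1. the wall stands on a short edge against the stop rail, let go (angle between the x axis of wall and the z axis of station, either way round below 0.06 rad and angle between the z axis of wall and the x axis of station, either way round below 0.08 rad and x of wall_mid in the frame of station between -0.0145 and -0.007 m and y of wall_mid in the frame of station between -0.015 and 0.015 m and z of wall_mid in the frame of station between 0.062 and 0.07 m and contact force between the fingers and wall below 0.1 N and linear speed of wall below 0.1 m/s), for 0.3 s.
2. the trigger is squeezed all the way in while the wall stands there (all of step 1 and value of joint trigger above 0.215 rad), for 0.1 s.
At the end, for the whole second after the job is handed in: The wall stands still, let go, on a short edge on the plate: upright to 0.06 rad, parallel to the rail to 0.08 rad and within 3.5 mm of it on the side away from the scanner, its middle within 15 mm of the rail's; the trigger, squeezed past 0.215 rad, is back below 0.03 (all of step 1 and linear speed of wall below 0.02 m/s and angular speed of wall below 0.2 rad/s and value of joint trigger below 0.03 rad); the robot touches nothing.
It fails at once if a bystander is moved by more than 25 mm (distance of any of seal, gauge, solderbit, jar, hammer, wheel from where it was at the start of the episode above 0.025 m).
It fails at once if the seal or the jar is tipped over (angle between any of seal, jar's own z axis and vertical above 0.5 rad).
It fails at once if the wall is slammed onto the plate or rail (over 45 N) (contact force between wall and station above 45 N).
It also fails if it takes over 70 s, if anything falls off the work surface, if the arm or the gripper's body presses on something with over 40 N, if the wrist force passes 120 N, or if a joint passes its speed limit or range.

## Working session

There is one attempt and no reset: what is moved stays moved. The work goes in short steps, Python scripts to look and compute and a tool call to move; the robot and the scene stay as the last step left them, time stands still between calls to the robot, and variables do not carry over. Pictures are saved under pics/ and viewed, at most 10 in all, crops included, and the job is handed in when it is done.

Besides the shell and the picture viewer there is one more tool, called as a command line: name --argument value ..., lists and objects as JSON in quotes. apply_moves: Moves the arm, as the interface text tells. Its arguments: {"type":"object","properties":{"moves":{"type":"array","items":{"type":"array","items":{"type":"array","items":{"type":"number"}}}},"force":{"type":"number"}},"required":["moves"]}

```bash
mkdir -p pics; ls
python3 - <<'E'
from workcell import *
import cv2
for n in ("side","top"):
    cv2.imwrite(f"pics/{n}0.png",snapshot(n)[:,:,::-1]); c=get_calibration(n); print(n,c)
print(observe())
E
```

```text
pics
side {'intrinsics': array([[445.32499255,   0.        , 320.48870722],
       [  0.        , 445.32499255, 244.15066247],
       [  0.        ,   0.        ,   1.        ]]), 'view': array([[ 0.98969553, -0.14315592,  0.00302331, -0.57596814],
       [-0.09748905, -0.68914596, -0.71803463,  0.10840575],
       [ 0.10487441,  0.71034092, -0.69600081,  1.10357749],
       [ 0.        ,  0.        ,  0.        ,  1.        ]])}
top {'intrinsics': array([[561.00233064,   0.        , 314.89563534],
       [  0.        , 561.00233064, 246.9129585 ],
       [  0.        ,   0.        ,   1.        ]]), 'view': array([[ 1.78119528e-02, -9.99839736e-01,  1.79933131e-03,
        -1.67630358e-02],
       [-9.84048590e-01, -1.78491732e-02, -1.77002204e-01,
         5.85630882e-01],
       [ 1.77005954e-01,  1.38212546e-03, -9.84208810e-01,
         1.52651519e+00],
       [ 0.00000000e+00,  0.00000000e+00,  0.00000000e+00,
         1.00000000e+00]])}
{'time_s': 0.1, 'joints': array([ 1.20668439e+00,  3.79414301e-01,  1.73471779e+00,  5.00584527e-06,
        1.02850474e+00, -3.32964513e-02]), 'qvel': array([-0.00024413, -0.00060828,  0.00108593,  0.00034998,  0.00160388,
       -0.00157713]), 'tau': array([ 1.02708229e-03, -7.65040898e+01, -4.35294306e+01,  6.51003141e-02,
        3.98556353e-02, -1.34754833e-05]), 'ee_pos': array([0.22723324, 0.66167993, 0.18631545]), 'ee_rot': array([ 1.64655775e-01,  9.86350953e-01, -5.11395392e-04, -1.05161426e-04]), 'wrist_force': array([ 0.0443701 , -0.44311268,  0.46334308]), 'torque': array([-0.04099895, -0.02778758,  0.00905554]), 'gripper_force': 0.0, 'gripper_width': 0.09107539240851432}
```

View pics/top0.png

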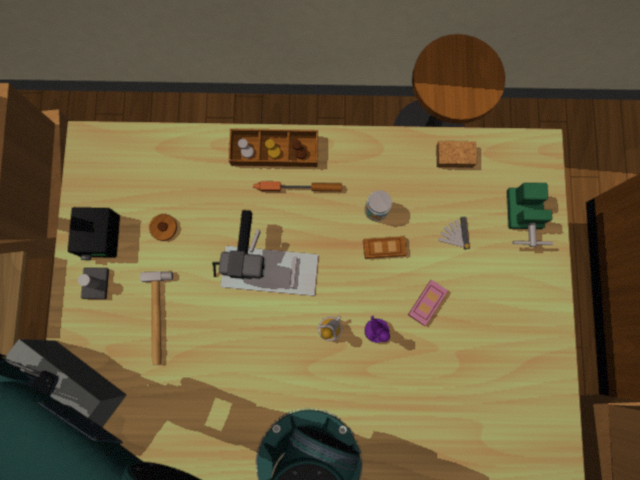

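View pics/side0.png

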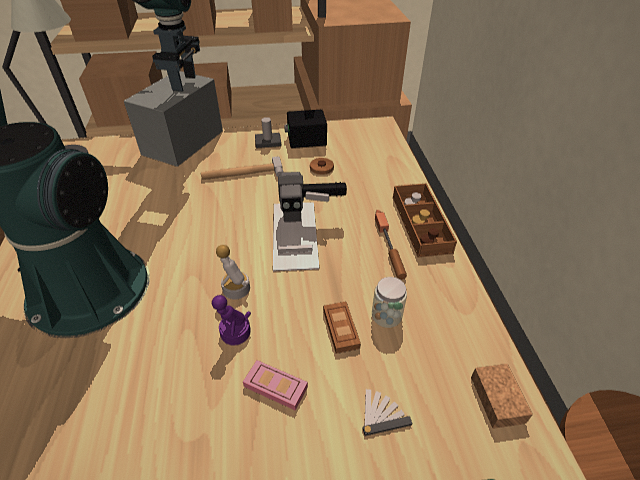

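The wall is the brown slab at top(385,247); the pink one is a decoy. The station plate is at top(222–318, 248–295), with the scanner facing image right (world −y). I'll zoom in for accurate corners.

Run:
```python
import cv2,numpy as np
t=cv2.imread("pics/top0.png");s=cv2.imread("pics/side0.png")
a=cv2.resize(t[190:305,205:415],None,fx=3.8,fy=3.8,interpolation=cv2.INTER_CUBIC)
b=cv2.resize(s[165:355,260:420],None,fx=3.1,fy=3.1,interpolation=cv2.INTER_CUBIC)
for im,x0,y0,f in((a,205,190,3.8),(b,260,165,3.1)):
    for k in range(0,230,10):
        for (p,q,tx) in (((int(k*f),0),(int(k*f),6),x0+k),((0,int(k*f)),(6,int(k*f)),y0+k)):
            cv2.line(im,p,q,(0,0,255),1)
            cv2.putText(im,str(tx),(q[0]+1,q[1]+8),0,.35,(0,0,255),1)
cv2.imwrite("pics/a.png",a);cv2.imwrite("pics/b.png",b);print(a.shape,b.shape)
```

```text
(437, 798, 3) (589, 496, 3)
```

View pics/a.png

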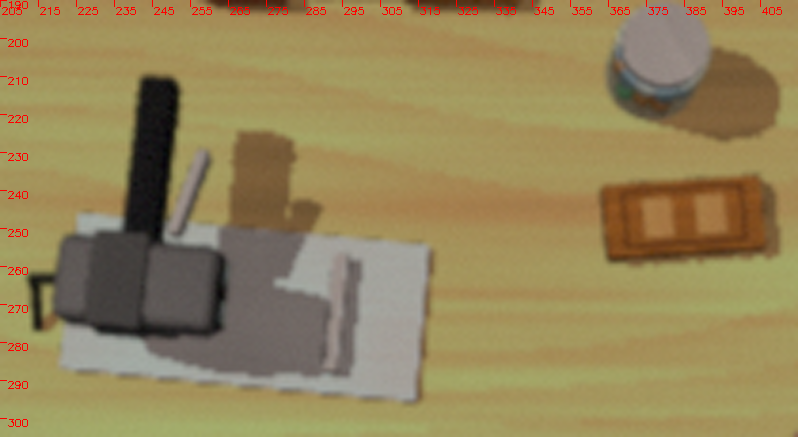

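View pics/b.png

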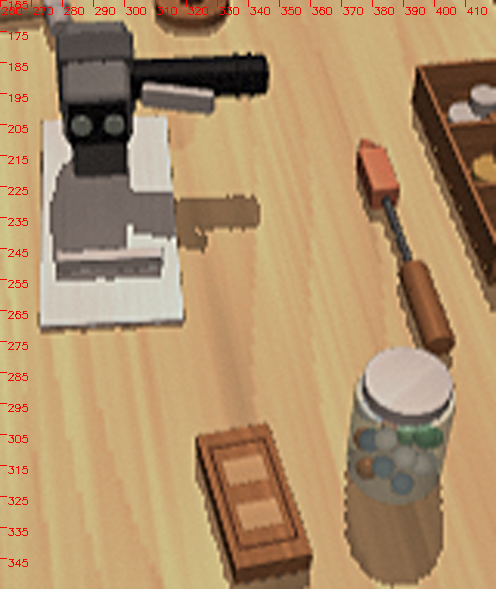

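Top crop: wall corners are about (363.4,239.2), (405,236.6), (406.3,254.7), (365.3,258.7). Plate corners are about (317.6,254.5), (314.5,295.8), (220.8,286.8), (225.5,246). The jar lid is at (380.5,201.8). The side crop confirms this layout.

```bash
cat > h.py <<'E'
import numpy as np,cv2
from scipy.optimize import least_squares
from workcell import *
def proj(n,P,c=None):
    c=c or get_calibration(n);K=c["intrinsics"];V=c["view"]
    q=np.asarray(P,float)@V[:3,:3].T+V[:3,3]
    if n=="wrist":
        th=np.arctan2(np.hypot(q[:,0],q[:,1]),q[:,2]);r=np.hypot(q[:,0],q[:,1])+1e-12
        return np.c_[K[0,0]*th*q[:,0]/r+K[0,2],K[1,1]*th*q[:,1]/r+K[1,2]]
    return np.c_[K[0,0]*q[:,0]/q[:,2]+K[0,2],K[1,1]*q[:,1]/q[:,2]+K[1,2]]
def place(p,L):
    c,s=np.cos(p[2]),np.sin(p[2]);L=np.asarray(L,float)
    return np.c_[p[0]+c*L[:,0]-s*L[:,1],p[1]+s*L[:,0]+c*L[:,1],L[:,2]]
def fit(obs,x0):  # obs: list of (cam,[local pts],[pixels])
    cs=[get_calibration(o[0]) for o in obs]
    f=lambda p:np.concatenate([(proj(o[0],place(p,o[1]),c)-o[2]).ravel() for o,c in zip(obs,cs)])
    r=least_squares(f,x0);return r.x,np.round(r.fun.reshape(-1,2),1)
E
cat > m.py <<'E'
from h import *
top=lambda a:np.array(a)/3.8+[205,190]
side=lambda a:np.array(a)/3.1+[260,165]
w=.06;h=.028;W=[[w,h,.022],[-w,h,.022],[-w,-h,.022],[w,-h,.022]]
# wall x ~ +y world: local +x = world +y, local +y = -x world
wt=top([[609,261],[765,248],[760,177],[602,187]])
ws=side([[198,437],[232,572],[311,553],[269,426]])
for o in ([("top",W,wt)],[("side",np.array(W)[[3-3,1,2,3]],ws)],[("top",W,wt),("side",W,ws)]): print("wall",*fit(o,[.55,-.15,1.57]))
S=[[-.06,-.06,.006],[-.06,.06,.006],[.21,.06,.006],[.21,-.06,.006]]
st=top([[428,245],[416,402],[60,368],[78,213]]);ss=side([[183,323],[40,326]])
for o in ([("top",S,st)],[("top",S,st),("side",S[:2],ss)]): print("st",*fit(o,[.53,.05,1.57]))
J=[[0,0,.102]]
print("jar",fit([("top",J,top([[667,45]])),("side",J,side([[408,385]]))],[.7,-.15,0]))
E
python3 m.py
```

```text
wall [ 0.59349999 -0.20735222  1.66048083] [[-0.2 -0.2]
 [ 0.5  0.3]
 [-0.2 -0.2]
 [-0.1  0.1]]
wall [ 0.59834223 -0.21177756  1.63360274] [[-0.4 -0.4]
 [ 0.3 -0.3]
 [ 0.1  1.2]
 [-0.  -0.7]]
wall [ 0.59660784 -0.20985579  1.64539274] [[ 0.5 -1.5]
 [ 1.2 -0.5]
 [ 0.9 -0.9]
 [ 0.9 -1.3]
 [-1.6 -0.8]
 [-0.2 -0.9]
 [-0.6  0.4]
 [-1.2 -1.3]]
st [0.51693754 0.04813466 1.49703352] [[ 0.6 -0.1]
 [-0.1 -0.1]
 [-0.4  0.2]
 [-0.1 -0.1]]
st [0.51851374 0.04680301 1.50243578] [[ 0.9 -0.7]
 [ 0.5 -0.7]
 [ 0.2  0.1]
 [ 0.2 -0.2]
 [-0.5 -1.8]
 [-1.1 -0.3]]
jar (array([ 0.70946528, -0.18893182,  0.        ]), array([[ 1.3, -0.9],
       [-0.8, -1. ]]))
```

apply_moves --moves '[[[0, 0, 0, 0.116, 9.12], [0, 0, 0, 0.116, 9.12], [0, 0, 0, 0.116, 9.12], [0, 0, 0, 0.116, 9.12], [0, 0, 0, 0.116, 9.12], [0, 0, 0, 0.116, 9.12], [0, 0, 0, 0.116, 9.12], [0, 0, 0, 0.116, 9.12], [0, 0, 0, 0.116, 9.12], [0, 0, 0, 0.116, 9.12]]]'

```text
time_s: 0.93
ee_pos: [0.2273, 0.6618, 0.1866]
ee_rot: [0.68, 0.733, -0.0, 0.0]
wrist_force: [0.9, -0.1, 0.6]
gripper_width: 0.0914
gripper_force: 0.0
```

```bash
cat >> h.py <<'E'
from scipy.spatial.transform import Rotation as R
def to(x,y,z,yaw=None):  # shift in cm along tool axes and roll to a TCP target
    o=observe();r=R.from_quat(o["ee_rot"]);m=r.as_matrix();ty=np.arctan2(m[1,1],m[0,1])
    print("t",o["time_s"],"pos",o["ee_pos"].round(4),"toolyaw",round(ty,4),"tilt",m[:,2].round(4),"w",round(o["gripper_width"],4),"F",o["wrist_force"].round(2),"gf",round(float(o["gripper_force"]),2))
    print("shift cm",(m.T@(np.array([x,y,z])-o["ee_pos"])*100).round(2),"roll",None if yaw is None else round(ty-yaw,3))
E
python3 -c "
from h import *
to(.582,-.257,.187,.075)"
```

```text
t 0.9333 pos [0.2273 0.6618 0.1866] toolyaw 0.0743 tilt [-2.e-04 -6.e-04 -1.e+00] w 0.0914 F [ 0.91 -0.05  0.59] gf 0.0
shift cm [-94.26  28.56   0.  ] roll -0.001
```

apply_moves --moves '[[[-2.5, 2.86, -0.3, 0, 9.12], [-2.5, 2.86, -0.3, 0, 9.12], [-2.5, 2.86, -0.3, 0, 9.12], [-2.5, 2.86, -0.3, 0, 9.12], [-2.5, 2.86, -0.3, 0, 9.12], [-2.5, 2.86, -0.3, 0, 9.12], [-2.5, 2.86, -0.3, 0, 9.12], [-2.5, 2.86, -0.3, 0, 9.12], [-2.5, 2.86, -0.3, 0, 9.12], [-2.5, 2.86, -0.3, 0, 9.12]]]'

```text
time_s: 1.77
ee_pos: [0.5336, 0.4342, 0.2168]
ee_rot: [0.678, 0.735, -0.0, -0.0]
wrist_force: [-0.7, 0.5, -0.6]
gripper_width: 0.0911
gripper_force: 0.0
```

apply_moves --moves '[[[-4, 0, 0, 0, 9.12], [-4, 0, 0, 0, 9.12], [-4, 0, 0, 0, 9.12], [-4, 0, 0, 0, 9.12], [-4, 0, 0, 0, 9.12], [-4, 0, 0, 0, 9.12], [-4, 0, 0, 0, 9.12], [-4, 0, 0, 0, 9.12], [-4, 0, 0, 0, 9.12], [-4, 0, 0, 0, 9.12]]]'

```text
time_s: 2.6
ee_pos: [0.564, 0.0351, 0.2169]
ee_rot: [0.678, 0.735, -0.0, -0.0]
wrist_force: [0.7, 1.0, 0.1]
gripper_width: 0.0914
gripper_force: 0.0
```

apply_moves --moves '[[[-4, 0, 0, 0, 9.12], [-4, 0, 0, 0, 9.12], [-4, 0, 0, 0, 9.12], [-4, 0, 0, 0, 9.12], [-4, 0, 0, 0, 9.12], [-2, 0, 0, 0, 9.12], [-2, 0, 0, 0, 9.12], [0, 0, 0, 0, 9.12]]]'

```text
time_s: 3.27
ee_pos: [0.5835, -0.2052, 0.2167]
ee_rot: [0.679, 0.734, -0.0, 0.0]
wrist_force: [-0.2, -0.2, 0.2]
gripper_width: 0.0911
gripper_force: 0.0
```

```bash
python3 -c "
from h import *
to(.582,-.257,.004,.075)
cv2.imwrite('pics/w1.png',snapshot('wrist')[:,:,::-1]); print(get_calibration('wrist'))
w=.06;h=.028
print(proj('wrist',place([.5965,-.209,1.647],[[w,h,.022],[-w,h,.022],[-w,-h,.022],[w,-h,.022]])).round())"
```

```text
t 3.2667 pos [ 0.5835 -0.2052  0.2167] toolyaw 0.0776 tilt [-1.e-04 -4.e-04 -1.e+00] w 0.0911 F [-0.16 -0.21  0.25] gf 0.0
shift cm [-5.14 -0.55 21.27] roll 0.003
{'intrinsics': array([[371.64829954,   0.        , 323.16205376],
       [  0.        , 371.64829954, 242.79606394],
       [  0.        ,   0.        ,   1.        ]]), 'view': array([[ 0.99698171,  0.07761673, -0.00176678, -0.56523695],
       [ 0.07496232, -0.95646569,  0.28205324, -0.27756533],
       [ 0.02020219, -0.28133436, -0.95939713,  0.35124696],
       [ 0.        ,  0.        ,  0.        ,  1.        ]])}
[[309. 162.]
 [310. 270.]
 [360. 270.]
 [362. 163.]]
```

View pics/w1.png

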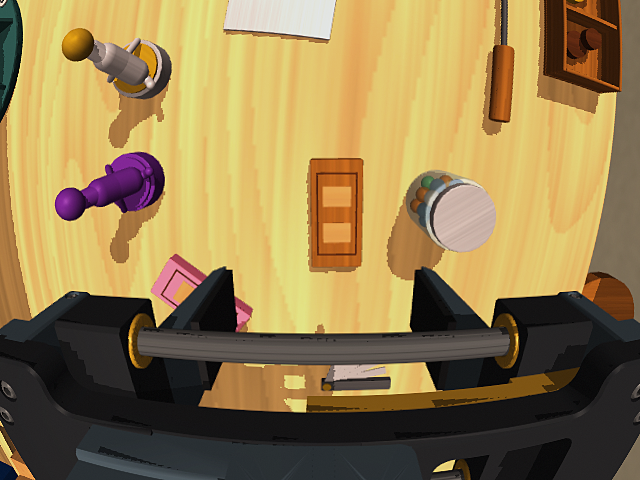

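Wrist view: the wall's corners are at about (310,158), (363,158), (361,271), (310,270), matching the estimate. The jar is to its right at (455,210).

apply_moves --moves '[[[-2.6, -0.3, 0, 0, 9.12], [-2.5, -0.4, 0, 0, 9.12], [0, 0, 3.5, 0, 9.12], [0, 0, 3.5, 0, 9.12], [0, 0, 3.5, 0, 9.12], [0, 0, 3.5, 0, 9.12], [0, 0, 3, 0, 9.12], [0, 0, 2.5, 0, 9.12], [0, 0, 1, 0, 9.12], [0, 0, 0.6, 0, 9.12]]]' --force 4

```text
time_s: 4.15
ee_pos: [0.5799, -0.2524, 0.0045]
ee_rot: [0.678, 0.735, -0.0, -0.001]
wrist_force: [0.4, 0.4, -0.8]
gripper_width: 0.091
gripper_force: 0.0
```

apply_moves --moves '[[[0, 0, 0, 0, 5], [0, 0, 0, 0, 5], [0, 0, 0, 0, 5], [0, 0, 0, 0, 5], [0, 0, 0, 0, 5], [0, 0, 0, 0, 5], [0, 0, 0, 0, 5], [0, 0, 0, 0, 5]]]'

```text
time_s: 4.82
ee_pos: [0.5807, -0.2537, 0.0061]
ee_rot: [0.678, 0.735, 0.0, 0.0]
wrist_force: [-0.8, -0.8, 1.5]
gripper_width: 0.0499
gripper_force: 0.0
```

```bash
python3 -c "
from h import *
to(.582,-.257,.004,.075)
a=snapshot('wrist')[60:480,100:540,::-1];b=snapshot('top')[180:330,300:450,::-1]
cv2.imwrite('pics/w2.png',np.hstack([cv2.resize(a,(440,420)),cv2.resize(b,(360,360))[:360] if 0 else cv2.copyMakeBorder(cv2.resize(b,(350,350)),0,70,0,0,0)]))"
```

```text
t 4.8167 pos [ 0.5807 -0.2537  0.0061] toolyaw 0.0799 tilt [ 2.e-04 -1.e-04 -1.e+00] w 0.0499 F [-0.82 -0.77  1.45] gf 0.0
shift cm [-0.34  0.1   0.21] roll 0.005
```

View pics/w2.png

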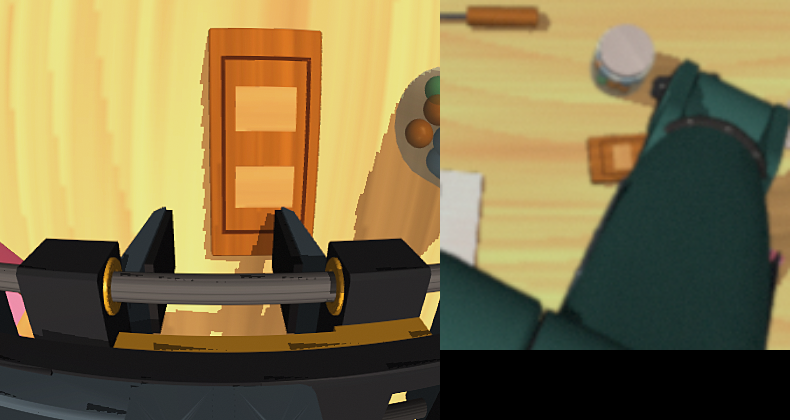

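The fingers closed short of the wall, or the wall is offset. I'll check by reprojecting.

```bash
python3 -c "
from h import *
o=np.array([100,60])
w=.06;h=.028;W=[[w,h,.022],[-w,h,.022],[-w,-h,.022],[w,-h,.022]]
print(fit([('wrist',W,np.array([[209,28],[206,252],[312,256],[322,32]])+o)],[.5965,-.209,1.647]))
T=observe();m=R.from_quat(T['ee_rot']).as_matrix()
for z in(0,-.02,-.04,-.06):print(z,(proj('wrist',[T['ee_pos']+m@[sx*.016,sy*.025,z] for sx in(1,-1) for sy in(1,-1)])-o).round().tolist())
"
```

```text
(array([ 0.59729015, -0.20662668,  1.64086507]), array([[-0.4, -1.8],
       [ 2.3,  3.8],
       [-3.2, -0.5],
       [ 1.1, -1.2]]))
0 [[268.0, 195.0], [179.0, 195.0], [266.0, 246.0], [181.0, 246.0]]
-0.02 [[272.0, 207.0], [175.0, 207.0], [269.0, 262.0], [177.0, 262.0]]
-0.04 [[277.0, 222.0], [169.0, 222.0], [274.0, 281.0], [173.0, 281.0]]
-0.06 [[284.0, 240.0], [163.0, 240.0], [279.0, 304.0], [168.0, 304.0]]
```

```bash
python3 -c "
from h import *
T=observe();p=proj('side',[T['ee_pos']])[0];print(p)
s=snapshot('side')[:,:,::-1];x,y=int(p[0]),int(p[1])
a=cv2.resize(s[y-75:y+45,x-75:x+75],None,fx=3.3,fy=3.3,interpolation=cv2.INTER_CUBIC)
w=snapshot('wrist')[230:350,230:450,::-1];w=cv2.resize(w,(300,164))
c=np.zeros((a.shape[0],a.shape[1]+300,3),np.uint8);c[:,:a.shape[1]]=a;c[:164,a.shape[1]:]=w
cv2.imwrite('pics/s2.png',c);print(c.shape)"
```

```text
[336.40692246 345.15769637]
(396, 795, 3)
```

View pics/s2.png

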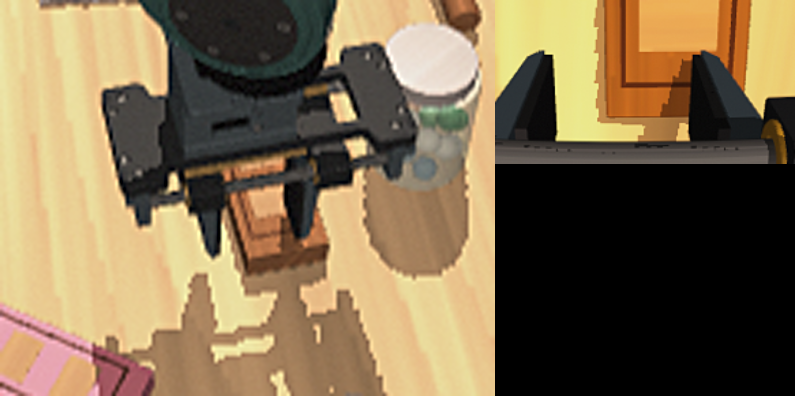

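```bash
python3 -c "
from h import *
T=observe();m=R.from_quat(T['ee_rot']).as_matrix()
for z in(0,-.01,-.02,-.03,-.04):
  for hx in (0,.01,.016): print(z,hx,'open',proj('wrist',[T['ee_pos']+m@[hx,sy*.0455,z] for sy in(-1,1)]).round().tolist(),'closed',proj('wrist',[T['ee_pos']+m@[hx,sy*.025,z] for sy in(-1,1)]).round().tolist())
print(m.T@(-get_calibration('wrist')['view'][:3,:3].T@get_calibration('wrist')['view'][:3,3]-T['ee_pos']))
import numpy as np
a=cv2.imread('pics/w1.png');print(a.shape)
"
```

```text
0 0 open [[245.0, 281.0], [402.0, 281.0]] closed [[280.0, 281.0], [367.0, 281.0]]
0 0.01 open [[244.0, 264.0], [403.0, 264.0]] closed [[279.0, 265.0], [367.0, 265.0]]
0 0.016 open [[243.0, 254.0], [403.0, 254.0]] closed [[279.0, 255.0], [368.0, 255.0]]
-0.01 0 open [[242.0, 287.0], [405.0, 287.0]] closed [[278.0, 288.0], [369.0, 288.0]]
-0.01 0.01 open [[241.0, 270.0], [406.0, 271.0]] closed [[277.0, 271.0], [370.0, 271.0]]
-0.01 0.016 open [[240.0, 260.0], [407.0, 260.0]] closed [[277.0, 260.0], [370.0, 260.0]]
-0.02 0 open [[238.0, 295.0], [409.0, 295.0]] closed [[276.0, 295.0], [371.0, 295.0]]
-0.02 0.01 open [[237.0, 277.0], [410.0, 277.0]] closed [[275.0, 278.0], [372.0, 278.0]]
-0.02 0.016 open [[236.0, 266.0], [411.0, 266.0]] closed [[275.0, 267.0], [372.0, 267.0]]
-0.03 0 open [[234.0, 303.0], [413.0, 303.0]] closed [[274.0, 303.0], [373.0, 303.0]]
-0.03 0.01 open [[232.0, 285.0], [415.0, 285.0]] closed [[273.0, 285.0], [374.0, 285.0]]
-0.03 0.016 open [[231.0, 273.0], [416.0, 273.0]] closed [[272.0, 274.0], [375.0, 274.0]]
-0.04 0 open [[230.0, 311.0], [417.0, 311.0]] closed [[271.0, 312.0], [376.0, 312.0]]
-0.04 0.01 open [[228.0, 293.0], [419.0, 293.0]] closed [[270.0, 293.0], [377.0, 293.0]]
-0.04 0.016 open [[226.0, 281.0], [420.0, 281.0]] closed [[269.0, 282.0], [378.0, 282.0]]
[ 8.10614789e-02  1.18157088e-04 -1.97701749e-01]
(480, 640, 3)
```

The wrist image shows the fingertips about 25 mm short of the reported TCP, consistent in both pictures. So they closed in the air above the wall. I'll open and go lower in small guarded steps.

apply_moves --moves '[[[0, 0, 0, 0, 9.12], [0, 0, 0, 0, 9.12], [0, 0, 0, 0, 9.12], [0, 0, 0, 0, 9.12], [0, 0, 0, 0, 9.12], [-0.2, 0.2, 0, 0, 9.12], [-0.2, 0.2, 0, 0, 9.12], [0, 0, 0.4, 0, 9.12], [0, 0, 0.4, 0, 9.12], [0, 0, 0, 0, 9.12]]]'

```text
time_s: 5.85
ee_pos: [0.5845, -0.2571, -0.0031]
ee_rot: [0.678, 0.735, -0.0, -0.001]
wrist_force: [-0.2, -0.8, 0.1]
gripper_width: 0.0912
gripper_force: 0.0
```

apply_moves --moves '[[[0, 0, 0.3, 0, 9.12], [0, 0, 0.3, 0, 9.12], [0, 0, 0.2, 0, 9.12], [0, 0, 0, 0, 9.12]]]'

```text
time_s: 6.18
ee_pos: [0.5847, -0.2571, -0.0106]
ee_rot: [0.678, 0.735, -0.0, -0.0]
wrist_force: [0.2, 0.4, -0.8]
gripper_width: 0.0914
gripper_force: 0.0
```

apply_moves --moves '[[[0, 0, 0.2, 0, 9.12], [0, 0, 0.2, 0, 9.12], [0, 0, 0, 0, 9.12]]]'

```text
time_s: 6.43
ee_pos: [0.5848, -0.2572, -0.0144]
ee_rot: [0.678, 0.735, -0.0, -0.0]
wrist_force: [0.2, 0.5, 0.3]
gripper_width: 0.0909
gripper_force: 0.0
```

apply_moves --moves '[[[0, 0, 0.2, 0, 9.12], [0, 0, 0.2, 0, 9.12], [0, 0, 0, 0, 9.12]]]'

```text
time_s: 6.68
ee_pos: [0.5848, -0.2572, -0.0185]
ee_rot: [0.678, 0.735, -0.0, -0.0]
wrist_force: [0.3, 0.3, 0.2]
gripper_width: 0.0912
gripper_force: 0.0
```

apply_moves --moves '[[[0, 0, 0, 0, 5], [0, 0, 0, 0, 5], [0, 0, 0, 0, 5], [0, 0, 0, 0, 5], [0, 0, 0, 0, 5], [0, 0, 0, 0, 5], [0, 0, 0, 0, 5]]]' --force 4

```text
time_s: 7.27
ee_pos: [0.585, -0.2573, -0.018]
ee_rot: [0.678, 0.735, 0.0, 0.0]
wrist_force: [1.0, -1.2, 0.2]
gripper_width: 0.0589
gripper_force: 3.9
```

apply_moves --moves '[[[0, -0.5, 0, 0, 5], [0, -0.5, 0, 0, 5], [0, -0.5, 0, 0, 5], [0, -0.5, 0, 0, 5], [0, -0.5, 0, 0, 5], [0, -0.5, 0, 0, 5], [0, 0, 0, 0, 5]]]'

```text
time_s: 7.85
ee_pos: [0.554, -0.2598, -0.0181]
ee_rot: [0.678, 0.735, -0.0, -0.0]
wrist_force: [-1.5, -0.2, -0.2]
gripper_width: 0.0585
gripper_force: 3.9
```

```bash
python3 -c "
from h import *
to(.55,-.257,-.018,.07)
t=np.radians(np.linspace(0,90,21));L,h=10.7,1.4
d=L*np.cos(t)-h*np.sin(t);z=L*np.sin(t)+h*np.cos(t)
print(np.c_[-np.diff(d),-np.diff(z)].round(2).tolist())
w=.06;hh=.028;W=[[w,hh,.022],[-w,hh,.022],[-w,-hh,.022],[w,-hh,.022]]
print(proj('wrist',place([.552,-.2095,1.647],W)).round())
cv2.imwrite('pics/w3.png',snapshot('wrist')[:,:,::-1])"
```

```text
t 7.85 pos [ 0.554  -0.2598 -0.0181] toolyaw 0.0797 tilt [-6.e-04  2.e-04 -1.e+00] w 0.0585 F [-1.53 -0.23 -0.22] gf 3.86
shift cm [ 0.31 -0.37 -0.01] roll 0.01
[[0.14, -0.84], [0.21, -0.82], [0.27, -0.8], [0.33, -0.78], [0.39, -0.75], [0.45, -0.72], [0.51, -0.68], [0.56, -0.64], [0.61, -0.59], [0.65, -0.54], [0.69, -0.49], [0.73, -0.43], [0.76, -0.38], [0.79, -0.31], [0.81, -0.25], [0.83, -0.19], [0.84, -0.12], [0.85, -0.06], [0.85, 0.01], [0.84, 0.08]]
[[262.  70.]
 [270. 330.]
 [384. 330.]
 [395.  71.]]
```

apply_moves --moves '[[[0.14, 0, -0.84, 0, 5], [0.21, 0, -0.82, 0, 5], [0.27, 0, -0.8, 0, 5], [0.33, 0, -0.78, 0, 5], [0.39, 0, -0.75, 0, 5], [0.45, 0, -0.72, 0, 5], [0.51, 0, -0.68, 0, 5], [0.56, 0, -0.64, 0, 5], [0.61, 0, -0.59, 0, 5], [0.65, 0, -0.54, 0, 5]]]'

```text
time_s: 8.73
ee_pos: [0.5518, -0.218, 0.0542]
ee_rot: [0.678, 0.735, 0.0, 0.0]
wrist_force: [0.1, 0.3, -0.1]
gripper_width: 0.0568
gripper_force: 4.0
```

apply_moves --moves '[[[0.69, 0, -0.49, 0, 5], [0.73, 0, -0.43, 0, 5], [0.76, 0, -0.38, 0, 5], [0.79, 0, -0.31, 0, 5], [0.81, 0, -0.25, 0, 5], [0.83, 0, -0.19, 0, 5], [0.84, 0, -0.12, 0, 5], [0.85, 0, -0.06, 0, 5], [0.85, 0, 0, 0, 5], [0.84, 0, 0.08, 0, 5]]]'

```text
time_s: 9.57
ee_pos: [0.5453, -0.1381, 0.075]
ee_rot: [0.678, 0.735, -0.0, 0.0]
wrist_force: [0.9, -0.3, -1.3]
gripper_width: 0.056
gripper_force: 4.0
```

```bash
cat > look.py <<'E'
from h import *
import sys
T=observe();p=proj('side',[T['ee_pos']])[0];print(p)
s=snapshot('side')[:,:,::-1];x,y=int(p[0]),int(p[1])
a=cv2.resize(s[y-50:y+70,x-60:x+60],(420,420),interpolation=cv2.INTER_CUBIC)
w=cv2.resize(snapshot('wrist')[60:480,130:510,::-1],(380,420))
cv2.imwrite(sys.argv[1],np.hstack([a,w]));to(.55,-.257,0,.07)
E
python3 look.py pics/l1.png
```

```text
[313.32055498 286.70356083]
t 9.6667 pos [ 0.545  -0.1378  0.0747] toolyaw 0.081 tilt [-6.e-04  2.e-04 -1.e+00] w 0.0556 F [ 0.2  -0.17 -0.76] gf 4.0
shift cm [-11.93  -0.46   7.47] roll 0.011
```

View pics/l1.png

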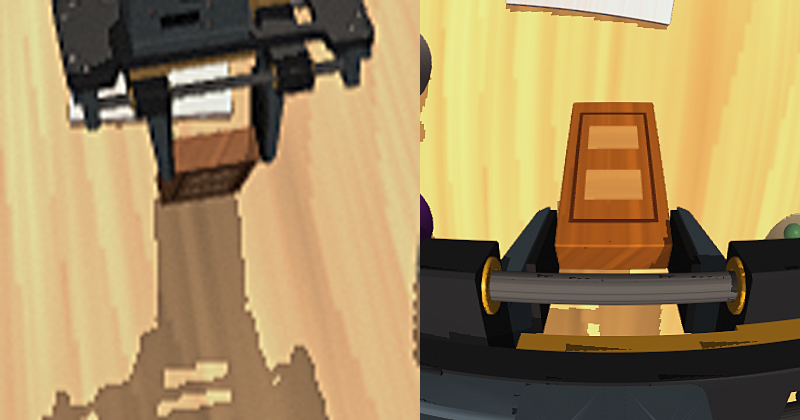

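```bash
cat > wf.py <<'E'
from h import *
def wallfit(px,x0=(0.9,0,0,-.03)):
    # local: s along length from near(gripped) end, y, n (0 upper face,-.022 lower face); theta: 0 flat pointing +tool x, pi/2 hanging down
    o=observe();m=R.from_quat(o['ee_rot']).as_matrix();c=get_calibration('wrist')
    L=[(.12,-.028,0),(.12,.028,0),(0,-.028,0),(0,.028,0),(0,-.028,-.022),(0,.028,-.022)]
    def P(p):
        th=p[0];out=[]
        for s,y,n in L: out.append([p[1]+s*np.cos(th)+n*np.sin(th)*-1,p[2]+y,p[3]+s*np.sin(th)-n*np.cos(th)])
        return np.array(out)
    f=lambda p:(proj('wrist',o['ee_pos']+P(p)@m.T,c)-px).ravel()
    r=least_squares(f,x0);return r.x,r.fun.reshape(-1,2).round(1),o['ee_pos']+P(r.x)@m.T
E
python3 - <<'E'
from wf import *
px=np.array([(574,102),(655,102),(556,242),(667,242),(557,268),(668,268)])+[-290,60]
for k in (4,6):
    import wf
p,f,P=wallfit(px);print(np.degrees(p[0]),p,f,P.round(4),sep="\n")
E
```

```text
-23.553605071152397
[-4.11087959e-01 -4.11840735e-02 -2.37439719e-04  3.60153968e-02]
[[-17.   -0.5]
 [ 13.9  -0.5]
 [ 17.6  13.3]
 [-14.3  13.3]
 [ 19.6 -14.7]
 [-18.3 -14.7]]
[[ 0.5113 -0.0715  0.0867]
 [ 0.5671 -0.0669  0.0867]
 [ 0.5202 -0.1811  0.0387]
 [ 0.576  -0.1766  0.0387]
 [ 0.5209 -0.1898  0.0186]
 [ 0.5767 -0.1853  0.0185]]
```

```bash
sed -i 's/+n\*np.sin(th)\*-1/+n*np.sin(th)/' wf.py
python3 - <<'E'
from wf import *
px=np.array([(574,102),(655,102),(556,242),(667,242),(557,268),(668,268)])+[-290,60]
for x0 in ((.3,0,0,-.03),(1.3,0,0,-.03)):
    p,f,P=wallfit(px,x0);print(np.degrees(p[0]),p,f.tolist(),P.round(4),sep="\n")
E
```

```text
60.72892926646349
[ 1.05991977e+00  4.23916072e-03 -4.13408540e-04 -3.83200775e-02]
[[-0.6, 0.3], [-2.6, 0.3], [-2.1, 0.9], [4.1, 0.9], [2.2, -1.2], [-2.0, -1.1]]
[[ 0.5116 -0.0773  0.0084]
 [ 0.5674 -0.0728  0.0084]
 [ 0.5164 -0.1358  0.1131]
 [ 0.5722 -0.1313  0.113 ]
 [ 0.5179 -0.155   0.1023]
 [ 0.5738 -0.1504  0.1023]]
60.728929226317355
[ 1.05991977e+00  4.23916063e-03 -4.13408557e-04 -3.83200774e-02]
[[-0.6, 0.3], [-2.6, 0.3], [-2.1, 0.9], [4.1, 0.9], [2.2, -1.2], [-2.0, -1.1]]
[[ 0.5116 -0.0773  0.0084]
 [ 0.5674 -0.0728  0.0084]
 [ 0.5164 -0.1358  0.1131]
 [ 0.5722 -0.1313  0.113 ]
 [ 0.5179 -0.155   0.1023]
 [ 0.5738 -0.1504  0.1023]]
```

Wrist and side views: the wall has rotated to about 61° in the grip (face far edge at row 102, near edge at row 242), with its bottom edge sliding on the bench. I'll finish the rotation against the rail, so next I carry it above the plate.

apply_moves --moves '[[[0, 0, -1.5, 0, 5], [0, 0, -2, 0, 5], [0, 0, -1, 0, 5], [2, -0.5, 0, 0, 5], [2.2, -0.5, 0, 0, 5], [2.2, -0.5, 0, 0, 5], [2, -0.5, 0, 0, 5], [1.6, -0.5, 0, 0.05, 5], [0, 0, 0, 0.1, 5], [0, 0, 0, 0, 5]]]' --force 4

```text
time_s: 10.5
ee_pos: [0.5123, -0.0407, 0.12]
ee_rot: [0.733, 0.681, 0.0, 0.0]
wrist_force: [-0.1, 0.2, -0.9]
gripper_width: 0.0558
gripper_force: 4.0
```

Run:
```python
from h import *
to(.5115,-.0403,.115,-.071)
im=snapshot('wrist')[:,:,::-1];cv2.imwrite('pics/w4.png',im)
S=np.array([[-.06,-.06,.006],[-.06,.06,.006],[0,-.045,.021],[0,.045,.021],[.012,-.045,.021],[.012,.045,.021]])
q=proj('wrist',place([.5177,.0475,1.50],S));print(q.round())
x0,y0,x1,y1=120,0,520,400
c=cv2.resize(im[y0:y1,x0:x1],None,fx=1.5,fy=1.5,interpolation=cv2.INTER_CUBIC)
for p in q: cv2.circle(c,tuple(((p-[x0,y0])*1.5).astype(int).tolist()),3,(0,255,0),1)
cv2.imwrite('pics/w4c.png',c)
```

```text
t 10.5 pos [ 0.5123 -0.0407  0.12  ] toolyaw -0.0736 tilt [ 1.e-04 -0.e+00 -1.e+00] w 0.0558 F [-0.06  0.18 -0.94] gf 4.0
shift cm [ 0.04 -0.08  0.5 ] roll -0.003
[[392. 199.]
 [252. 198.]
 [379. 128.]
 [266. 127.]
 [379. 113.]
 [265. 113.]]
```

View pics/w4c.png

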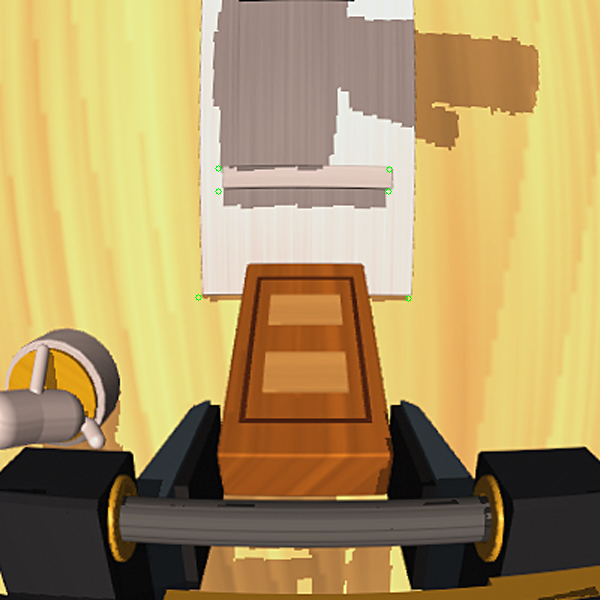

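Wrist view: rail front top edge at (222..392, 187) in the crop and plate edge at (202..412, 297), all within about 2 px of my estimate. The wall is held at crop (247..364, 264) to (222..386, 454).

Run:
```python
from wf import *
f=lambda a:np.array(a)/1.5+[120,0]
S=np.array([[-.06,-.06,.006],[-.06,.06,.006],[0,-.045,.021],[0,.045,.021],[.012,-.045,.021],[.012,.045,.021]])
o=observe();m=R.from_quat(o['ee_rot']).as_matrix()
p,r=fit([("wrist",S,f([(412,297),(202,296),(392,187),(222,188),(391,166),(222,168)]))],[.518,.047,1.5]);print("station",p,r.tolist())
P=place(p,[[0,0,.006]])[0];print("station origin in tool",(m.T@(P-o['ee_pos'])).round(4),"station yaw-tool x yaw",p[2]-np.arctan2(m[1,0],m[0,0]))
w,rr,W=wallfit(f([(247,264),(364,264),(222,452),(387,455),(218,493),(390,491)]),(1.,0,0,-.03))
print(np.degrees(w[0]),w,rr.tolist());print(W.round(4))
```

```text
station [0.51947221 0.04868988 1.50613451] [[-0.0, -1.2], [0.1, -0.0], [0.0, 1.0], [-0.3, 0.7], [0.8, 0.2], [-0.5, -0.8]]
station origin in tool [0.0902 0.0007 0.1141] station yaw-tool x yaw 0.003593313290557676
66.30361705334902 [ 1.15721642e+00  4.14133087e-03 -3.39393055e-04 -3.68017789e-02] [[0.3, -0.1], [-1.2, -0.1], [-3.1, 0.3], [3.1, -1.7], [4.4, 0.2], [-3.6, 1.5]]
[[ 0.4879  0.0129  0.047 ]
 [ 0.5438  0.0091  0.047 ]
 [ 0.4846 -0.0352  0.1569]
 [ 0.5405 -0.039   0.1569]
 [ 0.4832 -0.0553  0.148 ]
 [ 0.5391 -0.0591  0.148 ]]
```

apply_moves --moves '[[[0, 0, 1, 0, 5], [0, 0, 1, 0, 5], [0, 0, 0.6, 0, 5], [0, 0, 0.4, 0, 5], [1, 0, 0, 0, 5], [1, 0, 0, 0, 5], [0.8, 0, 0, 0, 5], [0.5, 0, 0, 0, 5], [0.2, 0, 0, 0, 5], [0, 0, 0, 0, 5]]]'

```text
time_s: 11.38
ee_pos: [0.5152, -0.0057, 0.0903]
ee_rot: [0.731, 0.682, 0.0, 0.0]
wrist_force: [-0.2, 0.7, -0.6]
gripper_width: 0.0561
gripper_force: 4.0
```

apply_moves --moves '[[[0.4, 0, 0, 0, 5], [0.45, 0, -0.08, 0, 5], [0.45, 0, -0.08, 0, 5], [0.45, 0, -0.08, 0, 5], [0.45, 0, -0.07, 0, 5], [0.45, 0, -0.07, 0, 5], [0.45, 0, -0.06, 0, 5], [0.45, 0, -0.04, 0, 5], [0.4, 0, 0, 0, 5], [0, 0, 0, 0, 5]]]'

```text
time_s: 12.22
ee_pos: [0.5177, 0.0337, 0.0948]
ee_rot: [0.731, 0.682, 0.0, -0.0]
wrist_force: [0.1, 0.1, -0.8]
gripper_width: 0.0561
gripper_force: 4.0
```

Run:
```python
from h import *
o=observe();m=R.from_quat(o['ee_rot']).as_matrix();to(.5195,.0487,0,-.067)
print("station in tool",(m.T@(np.array([.51947,.04869,.006])-o['ee_pos'])).round(4))
im=snapshot('wrist')[:,:,::-1];cv2.imwrite('pics/w5.png',im)
s=snapshot('side')[:,:,::-1];cv2.imwrite('pics/s5.png',s)
# edges of wall: print colour transitions down the middle column
for c in (300,323,345):
    g=cv2.GaussianBlur(im,(3,3),0)[:,c].astype(int);d=np.abs(np.diff(g,axis=0)).sum(1)
    print(c,[(i,d[i]) for i in range(90,420) if d[i]>40 and d[i]==d[max(0,i-3):i+4].max()])
```

```text
t 12.2167 pos [0.5177 0.0337 0.0948] toolyaw -0.0695 tilt [ 0.e+00  1.e-04 -1.e+00] w 0.0561 F [ 0.14  0.14 -0.76] gf 4.0
shift cm [1.51 0.07 9.48] roll -0.003
station in tool [0.0151 0.0007 0.0888]
300 [(90, np.int64(45)), (101, np.int64(195)), (108, np.int64(63)), (204, np.int64(112)), (210, np.int64(145)), (222, np.int64(188)), (254, np.int64(49)), (270, np.int64(87)), (279, np.int64(45)), (295, np.int64(49)), (332, np.int64(111)), (364, np.int64(163)), (372, np.int64(106)), (395, np.int64(80)), (406, np.int64(76)), (411, np.int64(65))]
323 [(106, np.int64(190)), (204, np.int64(112)), (211, np.int64(129)), (223, np.int64(172)), (233, np.int64(51)), (245, np.int64(72)), (254, np.int64(49)), (270, np.int64(67)), (279, np.int64(46)), (295, np.int64(49)), (332, np.int64(102)), (365, np.int64(188)), (373, np.int64(114)), (386, np.int64(90)), (395, np.int64(196)), (411, np.int64(81))]
345 [(101, np.int64(233)), (106, np.int64(85)), (180, np.int64(128)), (205, np.int64(177)), (223, np.int64(171)), (245, np.int64(74)), (254, np.int64(45)), (270, np.int64(58)), (282, np.int64(55)), (295, np.int64(55)), (332, np.int64(112)), (338, np.int64(57)), (364, np.int64(86)), (395, np.int64(86)), (411, np.int64(86))]
```

```bash
cat > tilt.py <<'E'
from h import *
o=observe();m=R.from_quat(o['ee_rot']).as_matrix();c=get_calibration('wrist')
def rows(th,x,z,s):
    s=np.asarray(s);P=np.c_[x+s*np.cos(th),0*s,z+s*np.sin(th)]
    return proj('wrist',o['ee_pos']+P@m.T,c)[:,1]
ss=np.linspace(0,.12,1201);r=rows(1.1572,.00414,-.0368,ss)
sm=np.interp([261.3,234.7,216.7,196],r[::-1],ss[::-1])
E
python3 - <<'E'
from tilt import *
print(sm.round(4))
S=np.r_[0,sm]
for meas in ([295,270,254,245,233],):
    for th in np.radians([76,80,84,88,90,92,96]):
        q=least_squares(lambda p:rows(th,p[0],p[1],S)-meas,[0,-.03]);print(np.degrees(th).round(),q.x.round(4),q.fun.round(1),q.cost.round(2),"bottom front",(q.x[0]+.12*np.cos(th)).round(4),(q.x[1]+.12*np.sin(th)).round(4))
print(proj('wrist',place([.51947,.04869,1.506],[[0,0,.006],[0,0,.021],[.012,0,.021],[.012,0,.006]])).round())
E
```

```text
[0.0287 0.0513 0.069  0.0925]
76.0 [-0.0286  0.0454] [-1.1  1.1  1.6 -0.3 -1.3] 3.31 bottom front 0.0004 0.1619
80.0 [-0.0148  0.0144] [-0.8  0.8  1.3 -0.4 -0.9] 1.96 bottom front 0.006 0.1325
84.0 [-0.0007 -0.0174] [-0.4  0.4  0.9 -0.5 -0.5] 0.82 bottom front 0.0119 0.1019
88.0 [ 0.0137 -0.0496] [ 0.  -0.2  0.5 -0.6  0.2] 0.3 bottom front 0.0179 0.0703
90.0 [ 0.0209 -0.0658] [ 0.3 -0.5  0.2 -0.6  0.6] 0.56 bottom front 0.0209 0.0542
92.0 [ 0.0282 -0.0818] [ 0.5 -1.  -0.1 -0.6  1.2] 1.48 bottom front 0.024 0.0381
96.0 [ 0.0425 -0.1135] [ 1.1 -2.3 -0.8 -0.4  2.7] 7.31 bottom front 0.0299 0.0058
[[325. 220.]
 [325. 224.]
 [325. 209.]
 [325. 205.]]
```

The wall is now about 86° and touching the rail. I'll advance 4 mm more and set it down gently.

apply_moves --moves '[[[0.2, 0, 0, 0, 5], [0.2, 0, 0, 0, 5], [0, 0, 0, 0, 5], [0, 0, 0.1, 0, 5], [0, 0, 0.05, 0, 5], [0, 0, 0, 0, 5]]]' --force 4

```text
time_s: 12.82
ee_pos: [0.5179, 0.037, 0.0932]
ee_rot: [0.731, 0.682, -0.0, -0.0]
wrist_force: [0.2, 0.1, -1.2]
gripper_width: 0.0554
gripper_force: 4.0
```

apply_moves --moves '[[[0, 0, 0.05, 0, 5], [0, 0, 0.05, 0, 5], [0, 0, 0.05, 0, 5], [0, 0, 0, 0, 5]]]'

```text
time_s: 13.15
ee_pos: [0.5179, 0.037, 0.0917]
ee_rot: [0.731, 0.682, -0.0, -0.0]
wrist_force: [0.4, -1.1, -1.6]
gripper_width: 0.0557
gripper_force: 4.0
```

Run:
```python
from tilt import *
to(.5195,.0487,0,-.067)
print("station in tool",(m.T@(np.array([.51947,.04869,.006])-o['ee_pos'])).round(4))
im=snapshot('wrist')[:,:,::-1];cv2.imwrite('pics/w6.png',im)
for c_ in (310,323,345):
    g=cv2.GaussianBlur(im,(3,3),0)[:,c_].astype(int);d=np.abs(np.diff(g,axis=0)).sum(1)
    print(c_,[(i,int(d[i])) for i in range(180,335) if d[i]>30 and d[i]==d[max(0,i-3):i+4].max()])
```

```text
t 13.15 pos [0.5179 0.037  0.0917] toolyaw -0.07 tilt [-1.e-04  0.e+00 -1.e+00] w 0.0557 F [ 0.43 -1.13 -1.63] gf 4.0
shift cm [1.18 0.08 9.17] roll -0.003
station in tool [0.0118 0.0007 0.0857]
310 [(209, 135), (214, 175), (228, 255), (236, 48), (247, 88), (256, 49), (271, 53), (280, 52), (294, 57), (332, 108)]
323 [(209, 134), (217, 111), (228, 241), (236, 50), (247, 90), (256, 50), (271, 56), (280, 47), (294, 55), (332, 103)]
345 [(185, 104), (210, 146), (228, 245), (247, 94), (256, 50), (272, 73), (280, 64), (294, 63), (332, 115)]
```

Run:
```python
from tilt import *
S=np.r_[0,sm];meas=[294.3,271.4,256,247,236]
for d in range(84,97,2):
    th=np.radians(d)
    q=least_squares(lambda p:rows(th,p[0],p[1],S)-meas,[0,-.03]);print(d,q.x.round(4),q.fun.round(1),q.cost.round(2),"bottom front",(q.x[0]+.12*np.cos(th)).round(4),(q.x[1]+.12*np.sin(th)).round(4))
print(proj('wrist',place([.51947,.04869,1.506],[[0,0,.021],[.012,0,.021]])).round())
for z in (-.0295,-.0325,-.0345):
  for x in (.0098,.0118):print(z,x,rows(np.pi/2,x,z,S).round(1),rows(np.pi/2,x-.022,z,[0]))
```

```text
84 [-0.0069 -0.0029] [-0.3  0.1  0.9 -0.1 -0.6] 0.58 bottom front 0.0057 0.1165
86 [ 0.0007 -0.0199] [-0.1 -0.1  0.7 -0.1 -0.3] 0.3 bottom front 0.0091 0.0998
88 [ 0.0083 -0.037 ] [ 0.1 -0.4  0.5 -0.1 -0. ] 0.2 bottom front 0.0125 0.0829
90 [ 0.016  -0.0542] [ 0.3 -0.7  0.2 -0.2  0.4] 0.43 bottom front 0.016 0.0658
92 [ 0.0237 -0.0713] [ 0.6 -1.1 -0.1 -0.2  0.9] 1.17 bottom front 0.0195 0.0486
94 [ 0.0313 -0.0883] [ 0.8 -1.6 -0.4 -0.1  1.4] 2.76 bottom front 0.0229 0.0314
96 [ 0.0389 -0.1052] [ 1.1 -2.2 -0.7 -0.1  2.2] 5.81 bottom front 0.0263 0.0142
[[325. 230.]
 [325. 215.]]
-0.0295 0.0098 [285.4 265.5 253.1 244.9 235.6] [324.56743053]
-0.0295 0.0118 [281.6 262.1 250.  242.  232.9] [321.17062784]
-0.0325 0.0098 [287.8 267.3 254.6 246.2 236.7] [327.41763609]
-0.0325 0.0118 [284.  263.9 251.5 243.3 234. ] [323.98822368]
-0.0345 0.0098 [289.4 268.6 255.6 247.1 237.4] [329.36180571]
-0.0345 0.0118 [285.6 265.1 252.5 244.1 234.7] [325.91060428]
```

apply_moves --moves '[[[0.2, 0, 0, 0, 5], [0.2, 0, 0, 0, 5], [0, 0, 0.05, 0, 5], [0, 0, 0.05, 0, 5], [0, 0, 0.05, 0, 5], [0, 0, 0, 0, 5], [0, 0, 0, 0, 5]]]'

```text
time_s: 13.78
ee_pos: [0.5182, 0.041, 0.0903]
ee_rot: [0.731, 0.682, -0.0, -0.0]
wrist_force: [-0.3, 0.9, -0.6]
gripper_width: 0.056
gripper_force: 4.0
```

apply_moves --moves '[[[0, 0, 0.05, 0, 5], [0, 0, 0.05, 0, 5], [0, 0, 0, 0, 5], [0, 0, 0, 0, 5]]]'

```text
time_s: 14.12
ee_pos: [0.5182, 0.041, 0.0893]
ee_rot: [0.731, 0.682, -0.0, -0.0]
wrist_force: [0.2, 0.6, -0.8]
gripper_width: 0.0557
gripper_force: 4.0
```

```bash
cat > chk.py <<'E'
from tilt import *
to(.5195,.0487,0,-.067)
st=(m.T@(np.array([.51947,.04869,.006])-o['ee_pos']));print("station in tool",st.round(4))
im=snapshot('wrist')[:,:,::-1];import sys;cv2.imwrite(sys.argv[1],im)
for c_ in (310,323,345):
    g=cv2.GaussianBlur(im,(3,3),0)[:,c_].astype(int);d=np.abs(np.diff(g,axis=0)).sum(1)
    print(c_,[(i,int(d[i])) for i in range(180,335) if d[i]>30 and d[i]==d[max(0,i-3):i+4].max()])
print("upright against rail would be",rows(np.pi/2,st[0],st[2]-.12,np.r_[0,sm]).round(1),"rail rows",proj('wrist',place([.51947,.04869,1.506],[[0,0,.021],[.012,0,.021]]))[:,1].round())
E
python3 chk.py pics/w7.png
```

```text
t 14.1167 pos [0.5182 0.041  0.0893] toolyaw -0.07 tilt [-1.e-04  0.e+00 -1.e+00] w 0.0557 F [ 0.21  0.58 -0.81] gf 4.0
shift cm [0.78 0.07 8.93] roll -0.003
station in tool [0.0078 0.0007 0.0833]
310 [(215, 119), (220, 138), (234, 198), (240, 61), (250, 75), (259, 46), (273, 90), (280, 45), (294, 53), (332, 109)]
323 [(215, 114), (219, 91), (223, 124), (234, 193), (240, 64), (250, 75), (259, 48), (273, 93), (280, 38), (294, 54), (332, 102)]
345 [(190, 122), (215, 145), (219, 141), (235, 206), (250, 93), (259, 47), (273, 82), (280, 53), (293, 58), (332, 116)]
upright against rail would be [295.1 273.4 259.9 251.  241. ] rail rows [236. 221.]
```

apply_moves --moves '[[[0, 0, 0.05, 0, 5], [0, 0, 0.05, 0, 5], [0, 0, 0, 0, 5], [0, 0, 0, 0, 5]]]'

```text
time_s: 14.5
ee_pos: [0.5185, 0.041, 0.0885]
ee_rot: [0.731, 0.682, 0.0, 0.0]
wrist_force: [-0.4, -0.0, 3.9]
gripper_width: 0.0562
gripper_force: 4.0
```

```bash
python3 chk.py pics/w8.png
```

```text
t 14.5 pos [0.5185 0.041  0.0885] toolyaw -0.07 tilt [ 4.e-04  0.e+00 -1.e+00] w 0.0562 F [-0.45 -0.02  3.93] gf 4.0
shift cm [0.78 0.05 8.85] roll -0.003
station in tool [0.0077 0.0004 0.0825]
310 [(215, 114), (221, 155), (235, 185), (240, 60), (250, 79), (259, 45), (273, 100), (280, 39), (294, 60), (332, 108)]
323 [(215, 109), (223, 127), (235, 197), (240, 62), (250, 81), (259, 47), (273, 104), (280, 35), (294, 61), (332, 103)]
345 [(191, 137), (216, 148), (235, 210), (250, 77), (259, 45), (273, 93), (280, 47), (294, 64), (332, 113)]
upright against rail would be [295.9 274.  260.4 251.5 241.3] rail rows [237. 221.]
```

apply_moves --moves '[[[0, 0, 0, 0, 6], [0, 0, 0, 0, 6.5], [0, 0, 0, 0, 7], [0, 0, 0, 0, 7.5], [0, 0, 0, 0, 7.5], [0, 0, 0, 0, 7.5], [0, 0, 0, 0, 7.5], [0, 0, 0, 0, 7.5]]]'

```text
time_s: 15.22
ee_pos: [0.5182, 0.041, 0.0883]
ee_rot: [0.731, 0.682, -0.0, -0.0]
wrist_force: [-0.4, -0.4, -0.2]
gripper_width: 0.0751
gripper_force: 0.0
```

```bash
python3 chk.py pics/w9.png
```

```text
t 15.2167 pos [0.5182 0.041  0.0883] toolyaw -0.07 tilt [-1.e-04 -0.e+00 -1.e+00] w 0.0751 F [-0.43 -0.43 -0.22] gf 0.0
shift cm [0.78 0.07 8.83] roll -0.003
station in tool [0.0078 0.0007 0.0823]
310 [(215, 112), (221, 153), (235, 186), (240, 59), (250, 78), (259, 51), (273, 77), (280, 43), (294, 59), (332, 102)]
323 [(215, 108), (223, 127), (235, 195), (240, 62), (250, 80), (259, 56), (273, 81), (280, 38), (294, 61), (332, 103)]
345 [(191, 121), (216, 146), (235, 210), (240, 33), (250, 83), (259, 51), (273, 67), (280, 49), (294, 65), (332, 110)]
upright against rail would be [296.  274.1 260.5 251.5 241.4] rail rows [237. 221.]
```

The wall stands free and the view is unchanged after release. Now I locate the grip and trigger from the top picture.

Run:
```python
from h import *
def inv(n,px,z):
    r=least_squares(lambda p:(proj(n,[[p[0],p[1],z]])-px).ravel(),[.6,.1]);return r.x
st=np.array([.51947,.04869]);a=1.506;Rm=np.array([[np.cos(a),np.sin(a)],[-np.sin(a),np.cos(a)]])
top=lambda p:np.array(p)/3.8+[205,190];side=lambda p:np.array(p)/3.1+[260,165]
for nm,n,f,p,z in (("grip end","top",top,(160,78),.115),("grip root","top",top,(143,235),.115),("trig tip","top",top,(205,152),.111),("trig root","top",top,(176,235),.111),
 ("scanner lens side","top",top,(222,290),.129),("s grip end top front","side",side,(267,62),.115),("s trig","side",side,(177,97),.1)):
    w=inv(n,f(p),z);print(nm,w.round(4),"station",(Rm@(w-st)).round(4))
to(.5195,.0487,0,-.067)
```

```text
grip end [0.6722 0.1806] station [ 0.1416 -0.1438]
grip root [0.5575 0.1882] station [ 0.1417 -0.0289]
trig tip [0.6193 0.1468] station [ 0.1044 -0.0932]
trig root [0.5586 0.1653] station [ 0.1189 -0.0315]
scanner lens side [0.5172 0.1295] station [0.0805 0.0075]
s grip end top front [0.6782 0.1767] station [ 0.138  -0.1501]
s trig [0.5951 0.1573] station [ 0.1133 -0.0685]
t 15.2667 pos [0.5183 0.041  0.0883] toolyaw -0.07 tilt [-0. -0. -1.] w 0.0753 F [ 0.27 -0.23  0.66] gf 0.0
shift cm [0.78 0.07 8.83] roll -0.003
```

apply_moves --moves '[[[0, 0, -0.5, 0, 7.5], [0, 0, -1.5, 0, 7.5], [0, 0, -2, 0, 7.5], [0, 0, -2.5, 0, 7.5], [0, 0, -2.5, 0, 9.12], [0, 0, 0, 0.12, 9.12], [0, 0, 0, 0.12, 9.12], [0, 0, 0, 0.12, 9.12], [0, 0, 0, 0.12, 9.12], [0, 0, 0, 0.12, 9.12]]]'

```text
time_s: 16.1
ee_pos: [0.5183, 0.041, 0.1788]
ee_rot: [0.902, 0.433, 0.0, 0.0]
wrist_force: [-0.3, 0.5, 0.3]
gripper_width: 0.091
gripper_force: 0.0
```

apply_moves --moves '[[[0, 0, 0, 0.12, 9.12], [0, 0, 0, 0.12, 9.12], [0, 0, 0, 0.12, 9.12], [0, 0, 0, 0.12, 9.12], [0, 0, 0, 0.12, 9.12], [0, 0, 0, 0.12, 9.12], [0, 0, 0, 0.12, 9.12], [0, 0, 0, 0.12, 9.12], [0, 0, 0, 0, 9.12]]]'

```text
time_s: 16.85
ee_pos: [0.5183, 0.041, 0.1787]
ee_rot: [0.999, -0.033, 0.0, 0.0]
wrist_force: [0.5, -0.4, -0.1]
gripper_width: 0.0909
gripper_force: 0.0
```

Run:
```python
from h import *
p=place([.51947,.04869,1.506],[[.1375,-.077,.056]])[0];print(p);to(*p,-1.636)
```

```text
[0.60521167 0.18091562 0.056     ]
t 16.85 pos [0.5183 0.041  0.1787] toolyaw -1.6358 tilt [ 2.e-04 -0.e+00 -1.e+00] w 0.0909 F [ 0.49 -0.42 -0.09] gf 0.0
shift cm [  7.76 -14.53  12.27] roll 0.0
```

apply_moves --moves '[[[1.6, -2.9, 0, 0, 9.12], [1.6, -2.9, 0, 0, 9.12], [1.6, -2.9, 0, 0, 9.12], [1.5, -2.9, 0, 0, 9.12], [1.46, -2.9, 0, 0, 9.12], [0, 0, 0, 0, 9.12], [0, 0, 0, 0, 9.12]]]'

```text
time_s: 17.43
ee_pos: [0.6046, 0.1823, 0.1782]
ee_rot: [1.0, -0.027, -0.0, 0.0]
wrist_force: [0.2, -0.3, 0.0]
gripper_width: 0.0909
gripper_force: 0.0
```

Run:
```python
from h import *
s0=[.51947,.04869,1.506];p=place(s0,[[.1375,-.077,.056]])[0];to(*p,-1.636)
w=snapshot('wrist')[:,:,::-1].copy();s=snapshot('side')[:,:,::-1].copy()
G=[[.1276,-.147,.115],[.1556,-.147,.115],[.1276,-.04,.115],[.1556,-.04,.115]]
T=[[0,28,0]]
B=[[x,y,z] for x in(0,-.022) for y in(-.028,.028) for z in(.006,.126)]
gp=proj('wrist',place(s0,G));print(gp.round())
for q in gp: cv2.circle(w,tuple(q.astype(int).tolist()),2,(0,255,0),-1)
B=np.array(B)*[1,1,1]
for q in proj('side',place(s0,B)): cv2.circle(s,tuple(q.astype(int).tolist()),1,(0,255,0),-1)
c=proj('side',place(s0,[[0,0,.06]]))[0].astype(int)
a=cv2.resize(s[c[1]-75:c[1]+75,c[0]-60:c[0]+75],(405,450),interpolation=cv2.INTER_CUBIC)
b=cv2.resize(w[30:480,120:515],(395,450))
cv2.imwrite('pics/last.png',np.hstack([a,b]))
```

```text
t 17.4333 pos [0.6046 0.1823 0.1782] toolyaw -1.6244 tilt [-2.e-04 -1.e-04 -1.e+00] w 0.0909 F [ 0.15 -0.28  0.04] gf 0.0
shift cm [ 0.07  0.13 12.22] roll 0.012
[[339. 148.]
 [299. 148.]
 [337. 291.]
 [300. 291.]]
```

View pics/last.png

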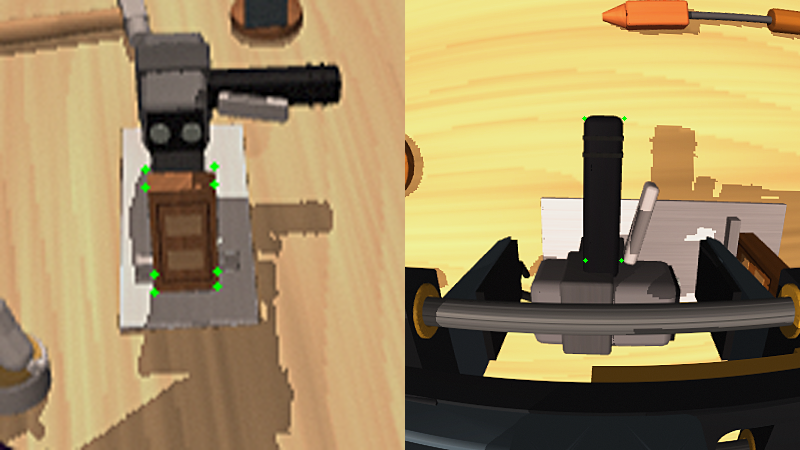

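The side view shows the wall upright and flush against the rail, inside the predicted corner marks. In the wrist view the grip matches its predicted marks, and the trigger runs from (651,185) to (630,262) in the composite.

Run:
```python
from h import *
st=np.array([.51947,.04869]);a=1.506;Rm=np.array([[np.cos(a),np.sin(a)],[-np.sin(a),np.cos(a)]])
for nm,p,z in (("grip end L",(583,118),.115),("grip end R",(623,118),.115),("trig tip",(653,185),.111),("trig root",(630,264),.111)):
    px=np.array(p)+[-285,30];w=least_squares(lambda q:(proj('wrist',[[q[0],q[1],z]])-px).ravel(),[.6,.1]).x;print(nm,(Rm@(w-st)).round(4))
p=place([*st,a],[[.1375,-.077,.056]])[0];to(*p,-1.636)
```

```text
grip end L [ 0.1563 -0.1471]
grip end R [ 0.1285 -0.1472]
trig tip [ 0.1056 -0.0987]
trig root [ 0.1209 -0.0357]
t 17.5333 pos [0.6038 0.1808 0.1782] toolyaw -1.6275 tilt [-7.e-04 -3.e-04 -1.e+00] w 0.0912 F [-0.79  0.92 -0.7 ] gf 0.0
shift cm [ 0.15 -0.03 12.22] roll 0.009
```

apply_moves --moves '[[[0.15, 0, 2, 0.009, 9.12], [0, 0, 2.5, 0, 9.12], [0, 0, 2, 0, 9.12], [0, 0, 1.5, 0, 9.12], [0, 0, 1.5, 0, 9.12], [0, 0, 1.2, 0, 9.12], [0, 0, 1, 0, 9.12], [0, 0, 0.5, 0, 9.12], [0, 0, 0, 0, 9.12]]]'

```text
time_s: 18.28
ee_pos: [0.6053, 0.1808, 0.0554]
ee_rot: [0.999, -0.034, -0.001, 0.0]
wrist_force: [0.3, 0.2, -0.2]
gripper_width: 0.091
gripper_force: 0.0
```

apply_moves --moves '[[[0, 0, 0, 0, 3], [0, 0, 0, 0, 3], [0, 0, 0, 0, 3], [0, 0, 0, 0, 3], [0, 0, 0, 0, 3], [0, 0, 0, 0, 3], [0, 0, 0, 0, 3], [0, 0, 0, 0, 3], [0, 0, 0, 0, 3], [0, 0, 0, 0, 3]]]' --force 25

```text
time_s: 19.12
ee_pos: [0.6066, 0.181, 0.0568]
ee_rot: [0.999, -0.034, 0.001, -0.0]
wrist_force: [4.7, -2.5, -1.2]
gripper_width: 0.0406
gripper_force: 25.0
```

Run:
```python
from h import *
to(.6,.18,.056,-1.636)
cv2.imwrite('pics/sq.png',snapshot('wrist')[:,:,::-1])
```

```text
t 19.1167 pos [0.6066 0.181  0.0568] toolyaw -1.6391 tilt [ 1.7e-03  1.0e-04 -1.0e+00] w 0.0406 F [ 4.75 -2.49 -1.22] gf 24.97
shift cm [-0.66  0.14  0.08] roll -0.003
```

apply_moves --moves '[[[0, 0, 0, 0, 3], [0, 0, 0, 0, 3], [0, 0, 0, 0, 3], [0, 0, 0, 0, 9.12], [0, 0, 0, 0, 9.12], [0, 0, 0, 0, 9.12], [0, 0, 0, 0, 9.12], [0, 0, 0, 0, 9.12], [0, 0, 0, 0, 9.12], [0, 0, 0, 0, 9.12]]]' --force 35

```text
time_s: 20.0
ee_pos: [0.6061, 0.1813, 0.0565]
ee_rot: [0.999, -0.034, 0.0, -0.0]
wrist_force: [-0.6, -0.0, -0.1]
gripper_width: 0.0838
gripper_force: 0.0
```

apply_moves --moves '[[[0, 0, -1, 0, 9.12], [0, 0, -2, 0, 9.12], [0, 0, -3, 0, 9.12], [0, 0, -3, 0, 9.12], [0, 0, -3, 0, 9.12], [0, 0, -2, 0, 9.12], [0, 0, 0, 0, 9.12], [0, 0, 0, 0, 9.12]]]'

```text
time_s: 20.67
ee_pos: [0.6066, 0.1814, 0.1982]
ee_rot: [0.999, -0.034, 0.001, -0.0]
wrist_force: [0.3, -0.2, -0.5]
gripper_width: 0.091
gripper_force: 0.0
```

Run:
```python
from h import *
to(.6,.18,.056,-1.636)
a=cv2.imread('pics/side0.png').astype(int);s=snapshot('side')[:,:,::-1];cv2.imwrite('pics/send.png',s)
c=proj('side',place([.51947,.04869,1.506],[[0,0,.06]]))[0].astype(int);print(c)
# compare wall region with picture before the squeeze (last.png crop, 3x)
L=cv2.imread('pics/last.png')[:,:405];n=cv2.resize(s[c[1]-75:c[1]+75,c[0]-60:c[0]+75],(405,450),interpolation=cv2.INTER_CUBIC)
d=cv2.absdiff(L,n).max(2);print("changed px wall region",int((d[160:300,140:225]>60).sum()),"trigger region",int((d[60:125,210:345]>60).sum()))
```

```text
t 20.6667 pos [0.6066 0.1814 0.1982] toolyaw -1.6389 tilt [ 2.9e-03  8.0e-04 -1.0e+00] w 0.091 F [ 0.26 -0.19 -0.52] gf 0.0
shift cm [-0.69  0.2  14.22] roll -0.003
[293 236]
changed px wall region 526 trigger region 188
```

Run:
```python
from h import *
s=cv2.imread('pics/send.png');b=cv2.imread('pics/s5.png')
L=cv2.imread('pics/last.png')[:,:405].astype(int);n=cv2.resize(s[161:311,233:368],(405,450),interpolation=cv2.INTER_CUBIC).astype(int)
g=cv2.dilate(((L[...,1]-np.maximum(L[...,0],L[...,2]))>25).astype(np.uint8),np.ones((9,9)))
d=(abs(L-n).max(2)>60)&(g==0)
for nm,(y,Y,x,X) in dict(wall=(160,300,140,225),trig=(60,125,210,345)).items(): print(nm,d[y:Y,x:X].sum(),[ (int(v[0]+y),int(v[1]+x)) for v in np.argwhere(d[y:Y,x:X])[::40]])
```

```text
wall 70 [(173, 193), (245, 219)]
trig 188 [(94, 229), (96, 231), (97, 239), (98, 245), (99, 263)]
```

apply_moves --moves '[[[0, 0, 0, 0, 9.12], [0, 0, 0, 0, 9.12], [0, 0, 1, 0, 9.12], [0, 0, 1, 0, 9.12], [0, 0, 0, 0, 9.12], [0, 0, 0, 0, 9.12]]]'

```text
time_s: 21.22
ee_pos: [0.605, 0.1809, 0.1748]
ee_rot: [0.999, -0.034, -0.001, 0.0]
wrist_force: [0.2, -0.3, 0.5]
gripper_width: 0.0911
gripper_force: 0.0
```

Run:
```python
from h import *
to(.6,.18,.178,-1.636)
s=snapshot('side')[:,:,::-1];L=cv2.imread('pics/last.png')[:,:405].astype(int);S0=cv2.imread('pics/side0.png')
n=cv2.resize(s[161:311,233:368],(405,450),interpolation=cv2.INTER_CUBIC).astype(int)
print("vs before squeeze",(abs(L-n).max(2)>60)[60:125,210:345].sum())
# trigger tip (bright bar) extents in start picture / now
for nm,im in(("start",S0),("now",s)):
    r=im[188:206,303:334].astype(int).min(2)
    m=(r>110)&((im[188:206,303:334].astype(int).max(2)-r)<45);y,x=np.nonzero(m);print(nm,m.sum(),x.min()+303,x.max()+303,y[x>x.max()-4].mean()+188,y.mean()+188)
```

```text
t 21.2167 pos [0.605  0.1809 0.1748] toolyaw -1.639 tilt [-2.4e-03 -6.0e-04 -1.0e+00] w 0.0911 F [ 0.23 -0.27  0.52] gf 0.0
shift cm [-0.5   0.12 -0.32] roll -0.003
vs before squeeze 20
start 82 303 328 194.75 197.9268292682927
now 67 303 328 194.66666666666666 199.01492537313433
```

```bash
python3 -c "
from workcell import *
print(job_done())"
```

```text
the job is handed in; nothing more can be done
None
```

I handed the job in: the wall stands upright and flush against the rail, let go. The trigger was squeezed to its stop (40.6 mm across) and has sprung back, and nothing else was moved as far as I could see; the judge's verdict was not shown.

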